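# Compare two faces of a radiation cube

### The job

Gently slide the radiation cube over to the sensor until its black face rests flush against both stand-off posts, centred on the window, and press the red key on the data logger to record it. Then give the cube a quarter turn and slide its polished face flush and centred against the posts the same way, press the key again, and leave the cube standing there. Leave the calculator, can, lighter and plate where they are.

Things in the scene. Friction and masses are not known exactly. Their poses are not given: they have to be found in the camera images.
- cube: Loose hollow metal cube, 90 mm each way, 0.4 to 0.8 kg, too wide for most grippers: push it. Origin at the centre of its underside, z up. Sides: matt black +x, polished bare metal +y (seen from above, next anticlockwise from the black), white -x, brown -y. Flat closed top; a strip on its edge repeats each side's colour (none for polished). Starts with black facing the sensor, up to 35 degrees askew.
- black_face (a point): Centre of the black side of the cube, 45 mm above the bench, 45 mm from the cube's centre; axes as the cube's.
- polished_face (a point): Centre of the polished side of the cube, 45 mm above the bench, 45 mm from the cube's centre; axes as the cube's.
- posts (a point): Midway between the tips of the sensor's two stand-off posts, 45 mm above the bench. Axes as the sensor's: it looks along -x, its head lies towards +x, z up. Black face home: the cube's axes are parallel to these; polished face home: the cube is a quarter turn clockwise from that, seen from above. A cube that is home overhangs the head by 21 mm on each side.
- sensor: Radiation sensor, fixed to the bench. Origin on the bench, 70 mm towards +x of the post tips. Cream head with a round window, 48 mm wide (y), its top 76 mm high; it begins 40 mm behind the post tips and is 75 mm long. Two level rubber-tipped brass posts, 8 mm thick, 18 mm either side of the window's centre line. Steel base plate 80 mm wide, 10 mm thick, begins 50 mm behind the post tips.
- logger: Data logger, dark blue box 95 (x) x 170 (y) x 26 mm with a pale screen, fixed to the bench. Origin at the centre of its underside. The red record key is at its -y end, 45 mm from the centre.
- key_top (a point): Centre of the top of the round red record key, 30 mm across, as it stands unpressed; the key goes straight down.
- key (a joint): Travel of the record key: 0 up, 0.006 m fully down (5 N); springs back.
- calculator: Dark blue pocket calculator 165 x 80 x 16 mm lying on the bench; bystander, leave alone. Origin at the centre of its underside.
- can: Turquoise drinks can, 57 mm across, 156 mm tall, standing; bystander, leave alone. Origin at the centre of its underside.
- igniter: Red gas lighter with a long black barrel, 230 mm long along its x, 25 mm thick, lying flat; bystander, leave alone. Origin on the bench under the front end of the red handle.
- plate: White foam plate 224 mm across, 18 mm high, with two tea lights on it; bystander, leave alone. Origin at the centre of its underside.
There are look-alikes about, which are no part of the job. Leave any brown look-alike of the sensor alone.

How it is judged:
By the outcome, as a careful person would: the job done as asked, in the order asked, and still so for the second after the job is handed in, with the robot touching nothing.
It also fails if it takes over 72 s, if anything falls off the work surface, if the arm or the gripper's body presses on something with over 40 N, if the wrist force passes 120 N, or if a joint passes its speed limit or range.

### The arm

A 6-joint arm with a two-finger parallel gripper is mounted at the origin on the work surface. World frame = base frame: x ahead of the robot, y to its left, z up, the work surface at z = 0. Lengths are in m, angles in degrees, forces in N, time in s.
With the tool pointing down it reaches from about 0.375 to 0.9 m from the base axis. Payload 3.1 kg.
Tool frame: the origin (TCP) lies on the centre line of the jaws, within the pads' length; the fingertips stand finger_overhang ahead of it and the grasp point (between the pads) lies 5 mm behind it (finger_overhang is the distance from the TCP to the fingertips, in m); z points along the fingers, y is the line along which they close (so a half turn about z gives the same grasp; the last joint's range is limited). The gripper opens to 87 mm and grips with 3 to 60 N. Pads are 19 mm wide; open, the fingers measure 117 mm over their backs; the gripper's body (75 mm by 190 mm) begins 51 mm behind the grasp point.
Start: joints at [-78.352, 30.224, 82.088, -0, 67.689, -10.227], TCP at [0.233, -0.58, 0.213] pointing down, gripper open.
Joint ranges: [-176.69, 176.69], [-43.24, 126.21], [12.49, 139.97], [-82, 262], [0, 151.66], [-163.58, 163.58]. Speed limits (degrees/s): [159.86, 159.86, 180, 180, 180, 180].

### API

Orientations are given as a 3x3 rotation matrix whose columns are the frame's x, y, z axes.
In Python, from rig import read_state, capture, calibration, hand_in, finger_overhang gives the robot as it stands.
- The arm moves only by the tool send_rows, never from a script. Its argument "plan" is a list of rows, each a list of 5 numbers: the closure in counts, from 0 (fully open) to 255 (shut), then the shift along the tool's x, y, z in m, then the turn about the tool's z in rad. A call has 1 to 20 rows; each row shifts and turns the commanded pose from where the row before left it, along the tool's axes as they then stand; what a row does not reach is not made up. A row lasts 1/12 s, in which the tool goes at most 41.7 mm and 7.16 degrees, less where a joint would pass 70% of its speed; a pose out of reach is approached as far as the arm can. A call is refused whole if a number of a shift passes 0.0417 or a number of a turn 0.125, either way. A call with a gripper value outside its range is refused whole. The fingers move at their own pace and stop on an object; the grip force is fixed at half the most. Time passes only in rows, so rows that do not move let the fingers close. It gives the time, the measured TCP pose, the force, the opening and the grip force at its end, in the units of the state.
- read_state(): the state, without advancing time (a new reading comes with each control period).
- capture(name): name is "side" or "top" or "wrist"; returns (picture, depth): 420x560x3 uint8, blue, green, red; 420x560 float32, m along the optical axis (not along the pixel's ray), 0 where there is no reading.
- calibration(name): a dict with "fx", "fy", "cx", "cy" (pixels), "xyz" and "rotation" of the camera in the world. Camera axes: x right, y down, z forward; pixel columns grow to the right and rows downward; lengths in m; the calibration is good to about 2 mm. A picture is of the moment at which its call begins: read the wrist's pose just before it. calibration takes no time and is no camera call; for the wrist camera it gives the pose at the moment of the call.
- hand_in(): hands the job in; it is judged then, once.
The state is a dict: "time_s": time; "joint_positions": joint angles; "qvel": joint speeds; "tau": joint torques, N m; "position": TCP position; "tcp_rot": TCP orientation; "force": force on the tool from outside, world axes, zero at the start; "moment": the same for the moment, N m; "opening": opening from 0.0 (shut) to 1.0 (fully open); "grasp_force": force on a finger pad.
Only numpy, scipy, OpenCV 4.12 (cv2) and the standard library are available. Lean on these libraries where they do the work, as an engineer would, in place of code of your own. Each camera call takes 0.05 s, during which the arm holds its last target. There are 200 camera calls.

## Working session

There is one attempt and no reset: what is moved stays moved. The work goes in short steps, Python scripts to look and compute and a tool call to move; the robot and the scene stay as the last step left them, time stands still between calls to the robot, and variables do not carry over. Pictures are saved under pics/ and viewed, at most 10 in all, crops included, and the job is handed in when it is done.

Besides the shell and the picture viewer there is one more tool, called after "Request:" as name(argument=value, ...) on one line, values as JSON. send_rows: Moves the arm, as the interface text tells. Its arguments: {"type":"object","properties":{"plan":{"type":"array","items":{"type":"array","items":{"type":"number"}}}},"required":["plan"]}

```bash
mkdir -p pics; ls; python3 - <<'E'
from rig import *
import cv2,numpy as np
for n in ["top","side"]:
    p,d=capture(n); cv2.imwrite(f"pics/{n}0.png",p); np.save(f"pics/{n}0.npy",d)
    c=calibration(n); print(n,c)
print(finger_overhang, read_state())
E
```

```text
pics
top {'fx': 483.4444452248464, 'fy': 483.4444452248464, 'cx': 274.6861148331154, 'cy': 205.12650541082584, 'xyz': array([0.31818585, 0.12631552, 1.61629833]), 'rotation': array([[ 0.02711406, -0.98508389,  0.16992515],
       [-0.99945565, -0.02991072, -0.01391948],
       [ 0.01879444, -0.16945524, -0.98535866]])}
side {'fx': 461.3525817419197, 'fy': 461.3525817419197, 'cx': 277.9600027568044, 'cy': 215.9669889078129, 'xyz': array([0.02981531, 0.88874976, 0.85683918]), 'rotation': array([[-0.82244413, -0.37677388,  0.42617731],
       [-0.56842303,  0.51545671, -0.6412485 ],
       [ 0.02192973, -0.76964006, -0.6381013 ]])}
0.014 {'time_s': 0.1, 'joint_positions': array([-7.83532029e+01,  3.02747663e+01,  8.21469406e+01, -1.55843445e-03,
        6.76886750e+01, -1.02265595e+01]), 'qvel': array([-0.01651208, -0.05023228, -0.24375535, -0.01979235, -0.04271987,
       -0.08429029]), 'tau': array([-2.85013766e-04, -4.40983701e+01, -1.77151000e+01,  6.34691468e-02,
        5.33947698e-02, -4.72913246e-05]), 'position': array([ 0.23274056, -0.57934275,  0.21206909]), 'tcp_rot': array([[ 9.28005808e-01,  3.72565497e-01, -4.13568482e-04],
       [ 3.72565592e-01, -9.28003954e-01,  1.88178020e-03],
       [ 3.17293188e-04, -1.90038434e-03, -9.99998144e-01]]), 'force': array([ 0.30138082,  0.91466036, -0.61778252]), 'moment': array([-0.02443233, -0.01443654, -0.02358544]), 'grasp_force': 0.0, 'opening': 1.0010727066028453}
```

View pics/top0.png

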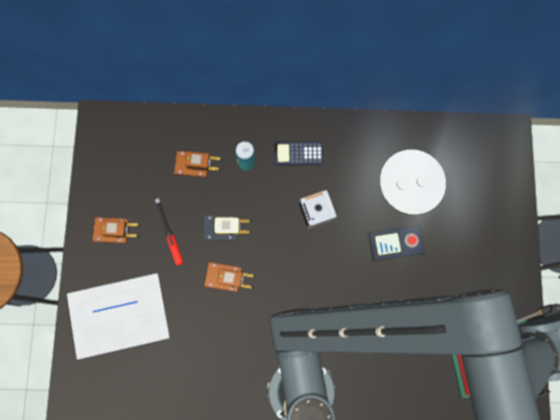

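View pics/side0.png

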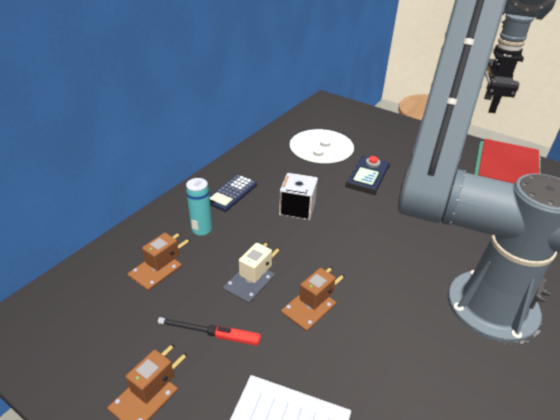

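Top view: the cube is at (318,208), the cream sensor at (226,226) with its posts ending near (249,225), and the logger at (396,243) with its key at (412,240). The sensor candidates are the cream one at (226,226) and the brown ones at (195,163), (113,230) and (228,277). The cream one fits the description, so I'll confirm it in an enlarged crop.

```bash
cat > h.py <<'E'
import numpy as np,cv2
from rig import *
def ray(cal,uv,z):
    uv=np.atleast_2d(np.array(uv,float)); 
    d=np.c_[(uv[:,0]-cal['cx'])/cal['fx'],(uv[:,1]-cal['cy'])/cal['fy'],np.ones(len(uv))]@np.array(cal['rotation']).T
    o=np.array(cal['xyz']); return o+d*((z-o[2])/d[:,2:])
def cloud(cal,dep):
    v,u=np.mgrid[0:dep.shape[0],0:dep.shape[1]]
    P=np.stack([(u-cal['cx'])/cal['fx']*dep,(v-cal['cy'])/cal['fy']*dep,dep],-1)
    return P@np.array(cal['rotation']).T+np.array(cal['xyz'])
E
python3 - <<'E'
from h import *
p=cv2.imread("pics/top0.png"); d=np.load("pics/top0.npy"); c=calibration("top")
P=cloud(c,d)
h=cv2.cvtColor(p,cv2.COLOR_BGR2HSV)
def blob(m,z,name,box):
    mm=np.zeros(m.shape,np.uint8); x0,y0,x1,y1=box; mm[y0:y1,x0:x1]=m[y0:y1,x0:x1]
    cs,_=cv2.findContours(mm,cv2.RETR_EXTERNAL,cv2.CHAIN_APPROX_NONE)
    for k in cs:
        if cv2.contourArea(k)<15: continue
        w=ray(c,k[:,0],z)[:,:2].astype(np.float32)
        (cx,cy),s,a=cv2.minAreaRect(w); print(name,np.round([cx,cy],4),np.round(s,4),round(a,1),'ctr px',k[:,0].mean(0).round(1))
Z=P[...,2]
blob((abs(Z-.09)<.012)&(d>0),.09,'cubetop',(290,180,345,235))
blob((abs(Z-.076)<.015)&(d>0),.076,'head',(200,205,260,250))
blob((h[...,1]>110)&((h[...,0]>15)&(h[...,0]<32))&(h[...,2]>90),.045,'posts',(236,205,260,250))
blob((h[...,1]>140)&((h[...,0]<8)|(h[...,0]>172))&(h[...,2]>90),.034,'key',(395,225,430,260))
blob((abs(Z-.026)<.008)&(d>0),.026,'logger',(360,215,435,270))
blob((Z>.004)&(Z<.03)&(d>0),.01,'base',(195,205,260,250))
print('z',[round(float(Z[y,x]),3) for x,y in [(318,200),(226,226),(412,240),(390,244),(246,219),(270,300)]])
cv2.imwrite("pics/crop0.png",cv2.resize(p[180:270,190:350],None,fx=5,fy=5,interpolation=cv2.INTER_CUBIC))
E
```

```text
cubetop [ 0.5761 -0.0328] [0.0917 0.0918] 20.9 ctr px [317.5 208. ]
head [0.513  0.2557] [0.0484 0.0771] 1.7 ctr px [226.5 225.3]
posts [0.4988 0.2019] [0.0098 0.0326] 1.7 ctr px [244.  231.5]
posts [0.535  0.2033] [0.0099 0.0328] 1.7 ctr px [244.2 220.6]
key [ 0.4881 -0.3505] [0.0198 0.0236] 1.7 ctr px [411.7 239.8]
logger [ 0.4778 -0.3012] [0.0981 0.1761] 10.0 ctr px [396.2 242.8]
base [0.5156 0.2897] [0.0908 0.1161] 3.9 ctr px [217.6 226.6]
z [0.088, 0.07, 0.048, 0.027, -0.001, -0.004]
```

View pics/crop0.png

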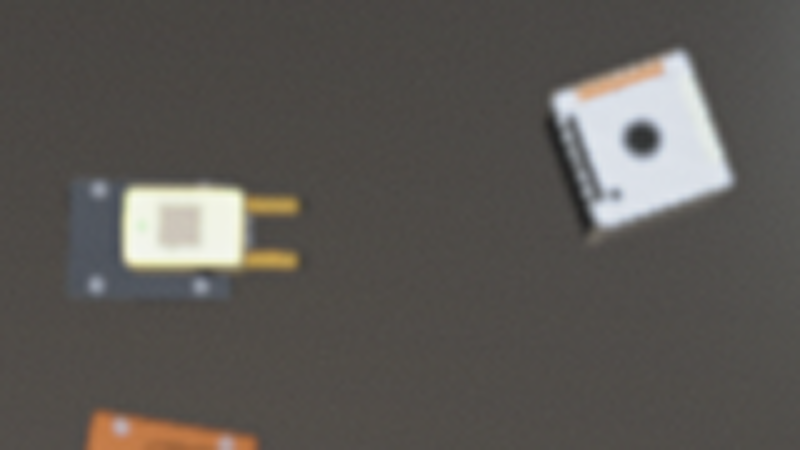

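The crop confirms it: the cream sensor's posts point at the cube's black side, and the cube stands about 19° anticlockwise of home. Next I'll write a motion helper and make the first move.

```bash
cat >> h.py <<'E'
def go(x,y,z,head,n,frm=None,s=None):
    """constant body row (repeated n times) taking the tool to x,y,z, heading of tool x (deg)"""
    s=s or read_state(); R=s['tcp_rot']; p=s['position']; h0=np.degrees(np.arctan2(R[1,0],R[0,0]))
    if frm is not None: p=np.array(frm[:3]); h0=frm[3]
    t=-np.radians((head-h0+180)%360-180)/n   # + about tool z (down) = clockwise
    a=-t; a0=np.radians(h0)
    M=sum((np.exp(1j*(a0+k*a)) for k in range(n)))
    d=complex(x-p[0],y-p[1])/M
    print(n,'rows: dx %.4f dy %.4f dz %.4f turn %.4f'%(d.real,-d.imag,(p[2]-z)/n,t), 'from',np.round([*p,h0],4))
E
python3 -c "
from h import *
go(.606,-.112,.213,110.9,18); go(.606,-.112,.056,110.9,10,(.606,-.112,.213,110.9))"
```

```text
18 rows: dx 0.0359 dy 0.0080 dz -0.0001 turn -0.0863 from [ 0.2327 -0.5793  0.2121 21.8739]
10 rows: dx 0.0000 dy 0.0000 dz 0.0157 turn -0.0000 from [  0.606  -0.112   0.213 110.9  ]
```

Request:
send_rows(plan=[[105,0.0359,0.008,0,-0.0863],[105,0.0359,0.008,0,-0.0863],[105,0.0359,0.008,0,-0.0863],[105,0.0359,0.008,0,-0.0863],[105,0.0359,0.008,0,-0.0863],[105,0.0359,0.008,0,-0.0863],[105,0.0359,0.008,0,-0.0863],[105,0.0359,0.008,0,-0.0863],[105,0.0359,0.008,0,-0.0863],[105,0.0359,0.008,0,-0.0863],[105,0.0359,0.008,0,-0.0863],[105,0.0359,0.008,0,-0.0863],[105,0.0359,0.008,0,-0.0863],[105,0.0359,0.008,0,-0.0863],[105,0.0359,0.008,0,-0.0863],[105,0.0359,0.008,0,-0.0863],[105,0.0359,0.008,0,-0.0863],[105,0.0359,0.008,0,-0.0863],[105,0,0,0,0],[105,0,0,0,0]])

```text
time_s: 1.77
position: [0.6057, -0.1109, 0.2126]
tcp_rot: [[-0.36, 0.933, -0.001], [0.933, 0.36, 0.0], [0.001, -0.001, -1.0]]
force: [0.9, -0.8, -0.1]
opening: 0.588
grasp_force: 0.0
```

```bash
python3 - <<'E'
from h import *
s=read_state();print(s['time_s'],s['position'],s['opening']); c=calibration('wrist')
p,d=capture('wrist'); cv2.imwrite("pics/w1.png",p); np.save("pics/w1.npy",d); print(c)
go(.606,-.112,.056,110.9,10)
E
```

```text
1.7667 [ 0.60571368 -0.1108838   0.21258022] 0.5876423096999932
{'fx': 332.1904355036082, 'fy': 332.1904355036082, 'cx': 277.4218811449324, 'cy': 209.02045319717973, 'xyz': array([ 0.58099976, -0.04803086,  0.38475166]), 'rotation': array([[ 9.33013320e-01,  3.48241369e-01,  9.06316328e-02],
       [ 3.59841592e-01, -9.03225107e-01, -2.33876965e-01],
       [ 4.15131710e-04,  2.50823355e-01, -9.68032785e-01]])}
10 rows: dx 0.0001 dy 0.0000 dz 0.0157 turn 0.0001 from [  0.6061  -0.1127   0.2127 110.9467]
```

View pics/w1.png

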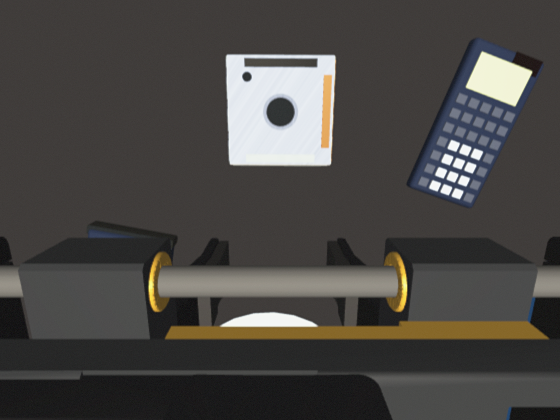

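Wrist view: the cube top sits ahead at (280,110), square to the tool. The calculator is clear at (480,130). I'll descend, then push.

Request:
send_rows(plan=[[105,0,0,0.0157,0],[105,0,0,0.0157,0],[105,0,0,0.0157,0],[105,0,0,0.0157,0],[105,0,0,0.0157,0],[105,0,0,0.0157,0],[105,0,0,0.0157,0],[105,0,0,0.0157,0],[105,0,0,0.0157,0],[105,0,0,0.0157,0],[105,0.01,0,0,0],[105,0.008,0,0,0],[105,0.005,0,0,0],[105,0.005,0,0,0],[105,0.005,0,0,0],[105,0.005,0,0,0],[105,0.005,0,0,0],[105,0.005,0,0,0]])

```text
time_s: 3.32
position: [0.59, -0.0685, 0.0567]
tcp_rot: [[-0.356, 0.934, 0.003], [0.934, 0.356, -0.001], [-0.002, 0.002, -1.0]]
force: [1.5, -4.1, 0.4]
opening: 0.586
grasp_force: 2.2
```

```bash
cat >> h.py <<'E'
def cube(name='top',zc=.09,show=False):
    c=calibration(name); p,d=capture(name); P=cloud(c,d)
    near=(np.abs(P[...,2]-zc)<.014)&(d>0)&(P[...,0]>.35)&(P[...,0]<.75)&(P[...,1]>-.15)&(P[...,1]<.19)
    h=cv2.cvtColor(p,cv2.COLOR_BGR2HSV); m=(near&(h[...,2]>120)).astype(np.uint8)
    m=cv2.morphologyEx(m,cv2.MORPH_CLOSE,np.ones((7,7)))
    ks=cv2.findContours(m,cv2.RETR_EXTERNAL,cv2.CHAIN_APPROX_NONE)[0]
    k=max(ks,key=cv2.contourArea); w=ray(c,k[:,0],zc)[:,:2].astype(np.float32)
    (x,y),sz,a=cv2.minAreaRect(w); print(name,'cube',round(x,4),round(y,4),np.round(sz,4),'ang mod 90: %.1f'%(a%90))
    return p,(x,y,a)
E
python3 - <<'E'
from h import *
s=read_state();print(s['time_s'],s['position'],s['opening'],s['force'])
p,_=cube(); cv2.imwrite('pics/t2.png',p); 
try: cube('wrist')
except Exception as e: print(e)
go(.565,-.0046,.056,110.9,15)
E
```

```text
3.3167 [ 0.59002519 -0.06847866  0.05673092] 0.5857869451165056 [ 1.48586187 -4.08670425  0.40576287]
top cube 0.5901 0.0064 [0.0379 0.0725] ang mod 90: 20.4
wrist cube 0.5713 -0.0149 [0.0895 0.0891] ang mod 90: 20.9
15 rows: dx 0.0045 dy -0.0000 dz 0.0000 turn -0.0000 from [ 5.892000e-01 -6.740000e-02  5.640000e-02  1.108841e+02]
```

```bash
python3 - <<'E'
from h import *
go(.565,-.0046,.056,110.9,9)
go(.5326,.0625,.056,91.9,11,(.565,-.0046,.056,110.9))
E
```

```text
9 rows: dx 0.0075 dy -0.0000 dz 0.0000 turn -0.0000 from [ 5.892000e-01 -6.740000e-02  5.640000e-02  1.108841e+02]
11 rows: dx 0.0066 dy -0.0016 dz 0.0000 turn 0.0301 from [ 5.650e-01 -4.600e-03  5.600e-02  1.109e+02]
```

Request:
send_rows(plan=[[105,0.0075,0,0,0],[105,0.0075,0,0,0],[105,0.0075,0,0,0],[105,0.0075,0,0,0],[105,0.0075,0,0,0],[105,0.0075,0,0,0],[105,0.0075,0,0,0],[105,0.0075,0,0,0],[105,0.0075,0,0,0],[105,0.0066,-0.0016,0,0.0301],[105,0.0066,-0.0016,0,0.0301],[105,0.0066,-0.0016,0,0.0301],[105,0.0066,-0.0016,0,0.0301],[105,0.0066,-0.0016,0,0.0301],[105,0.0066,-0.0016,0,0.0301],[105,0.0066,-0.0016,0,0.0301],[105,0.0066,-0.0016,0,0.0301],[105,0.0066,-0.0016,0,0.0301],[105,0.0066,-0.0016,0,0.0301],[105,0.0066,-0.0016,0,0.0301]])

```text
time_s: 5.08
position: [0.5316, 0.0613, 0.0563]
tcp_rot: [[-0.033, 0.999, -0.002], [0.999, 0.033, -0.001], [-0.001, -0.002, -1.0]]
force: [0.0, -6.1, 4.6]
opening: 0.587
grasp_force: 3.1
```

```bash
python3 - <<'E'
from h import *
s=read_state();print(s['time_s'],s['position'],s['opening'],s['force'])
p,_=cube('wrist'); cv2.imwrite('pics/w3.png',p); 
E
```

```text
5.0833 [0.53155617 0.06131175 0.05625233] 0.5871760657494578 [ 0.0153051  -6.11653077  4.63024092]
wrist cube 0.5321 0.1165 [0.0895 0.0893] ang mod 90: 1.9
```

View pics/w3.png

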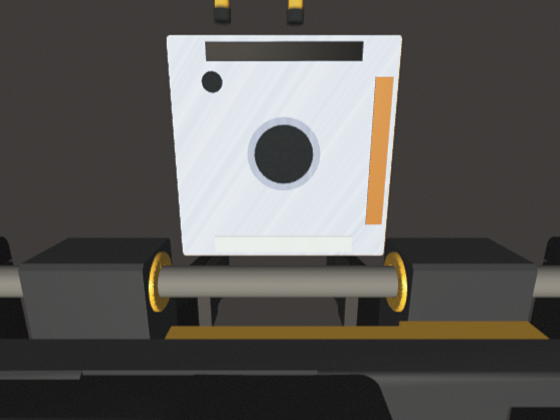

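Wrist view: the cube is square to the tool, and the post tips are at (222,20) and (295,20), so the cube is a little to the right (+x) of centre.

```bash
python3 - <<'E'
from h import *
c=calibration('wrist'); p=cv2.imread('pics/w3.png')
h=cv2.cvtColor(p,cv2.COLOR_BGR2HSV)
m=((h[...,1]>150)&(h[...,0]>15)&(h[...,0]<32)&(h[...,2]>120)); m[30:]=0
g=p.max(2)[:34].astype(int)
for a,b in((205,240),(280,312)):
    xs=[x for y in range(9,20) for x in range(a,b) if g[y,x]<30]; ys=[y for y in range(8,34) if (g[y,a:b]<30).sum()>6]
    ym=np.nonzero(m[:,a:b])[1]+a
    print('dark cols',min(xs),max(xs),'rows',min(ys),max(ys),'brass mean col',ym.mean())
    u=(min(xs)+max(xs))/2
    print(ray(c,[(u,max(ys)+.5),(u,min(ys)),(ym.mean(),4)],.045).round(4)[:,:2].tolist(), ray(c,(u,max(ys)+.5),.041).round(4)[0,:2])
E
```

```text
Traceback (most recent call last):
ValueError: min() iterable argument is empty
```

```bash
python3 - <<'E'
from h import *
c=calibration('wrist'); p=cv2.imread('pics/w3.png')
h=cv2.cvtColor(p,cv2.COLOR_BGR2HSV)
m=((h[...,1]>150)&(h[...,0]>15)&(h[...,0]<32)&(h[...,2]>120)); m[30:]=0
g=p.max(2).astype(int); print(g[4:28:2,222],g[4:28:2,295]); print(g[16,206:240],g[16,280:312])
for a,b in((205,240),(280,312)):
    y,x=np.nonzero(m[:,a:b]); print('brass col',x.mean()+a,'rows',y.min(),y.max(), ray(c,[(x.mean()+a,y.mean())],.047).round(4))
E
```

```text
[204 140  52  52  52  53  54  48  37  34  50  61] [226 195  94  53  54  54  53  52  44  27  35  53]
[61 63 63 62 63 62 60 58 49 51 53 50 54 55 54 52 54 54 53 52 51 50 44 39
 40 59 61 63 64 62 63 63 62 64] [62 63 62 60 60 63 58 46 48 51 52 53 52 52 55 53 52 51 53 54 51 49 42 43
 62 63 62 64 62 64 61 62]
brass col 221.54444444444445 rows 0 6 [[0.4999 0.1858 0.047 ]]
brass col 294.77966101694915 rows 0 8 [[0.5354 0.1866 0.047 ]]
```

```bash
python3 - <<'E'
from h import *
c=calibration('top'); p=cv2.imread('pics/top0.png')
print('can',ray(c,[(245,150),(245,142),(245,159)],.156).round(3))
d=np.load('pics/top0.npy');P=cloud(c,d);m=(P[...,2]>.13)&(P[...,0]>.6)&(d>0)&(P[...,1]>.1)&(P[...,1]<.35);print(P[m].mean(0).round(3),m.sum(),P[m].min(0),P[m].max(0))
print('calc',ray(c,[(276,143),(322,142),(323,165),(276,165)],.016).round(3)[:,:2].tolist())
s=read_state();x,y,z=s['position'];n=np.array([np.cos(np.radians(91.8)),np.sin(np.radians(91.8))])
go(.604,.107,.13,181.8,14,(.5326,.031,.13,91.8)); go(.604,.107,.057,181.8,5,(.604,.107,.13,181.8))
E
```

```text
can [[0.742 0.203 0.156]
 [0.768 0.204 0.156]
 [0.713 0.202 0.156]]
[1.129 0.219 0.182] 1783 [0.71239088 0.10007161 0.13009251] [1.20852554 0.34988956 0.25087454]
calc [[0.811, 0.105], [0.82, -0.053], [0.738, -0.057], [0.733, 0.103]]
14 rows: dx 0.0005 dy 0.0083 dz 0.0000 turn -0.1122 from [5.326e-01 3.100e-02 1.300e-01 9.180e+01]
5 rows: dx -0.0000 dy 0.0000 dz 0.0146 turn -0.0000 from [6.040e-01 1.070e-01 1.300e-01 1.818e+02]
```

```bash
python3 - <<'E'
from h import *
go(.604,.119,.13,181.8,14,(.5326,.031,.131,91.8))
E
```

```text
14 rows: dx 0.0012 dy 0.0089 dz 0.0001 turn -0.1122 from [5.326e-01 3.100e-02 1.310e-01 9.180e+01]
```

Request:
send_rows(plan=[[105,-0.015,0,0,0],[105,-0.015,0,0,0],[105,0,0,-0.025,0],[105,0,0,-0.025,0],[105,0,0,-0.025,0]])

```text
time_s: 5.55
position: [0.5311, 0.0326, 0.1306]
tcp_rot: [[-0.033, 0.999, -0.006], [0.999, 0.033, 0.002], [0.003, -0.006, -1.0]]
force: [0.8, 0.0, 0.2]
opening: 0.588
grasp_force: 0.0
```

Request:
send_rows(plan=[[105,0.0012,0.0089,0,-0.1122],[105,0.0012,0.0089,0,-0.1122],[105,0.0012,0.0089,0,-0.1122],[105,0.0012,0.0089,0,-0.1122],[105,0.0012,0.0089,0,-0.1122],[105,0.0012,0.0089,0,-0.1122],[105,0.0012,0.0089,0,-0.1122],[105,0.0012,0.0089,0,-0.1122],[105,0.0012,0.0089,0,-0.1122],[105,0.0012,0.0089,0,-0.1122],[105,0.0012,0.0089,0,-0.1122],[105,0.0012,0.0089,0,-0.1122],[105,0.0012,0.0089,0,-0.1122],[105,0.0012,0.0089,0,-0.1122],[105,0,0,0,0]])

```text
time_s: 6.8
position: [0.602, 0.1225, 0.13]
tcp_rot: [[-0.999, -0.037, -0.004], [-0.037, 0.999, 0.002], [0.004, 0.002, -1.0]]
force: [-0.6, -0.8, -0.1]
opening: 0.587
grasp_force: 0.0
```

```bash
python3 - <<'E'
from h import *
s=read_state();print(s['time_s'],s['position'],s['opening'],s['force'])
p,_=cube('wrist'); cv2.imwrite('pics/w4.png',p);np.save('pics/w4.npy',calibration('wrist'))
go(.604,.119,.057,181.8,5)
E
```

```text
6.8 [0.60203549 0.12250569 0.13001618] 0.5874758709419347 [-0.60533963 -0.81694713 -0.10630704]
wrist cube 0.5323 0.1179 [0.0901 0.0898] ang mod 90: 1.7
5 rows: dx -0.0003 dy -0.0005 dz 0.0146 turn 0.0003 from [ 6.024000e-01  1.215000e-01  1.301000e-01 -1.781153e+02]
```

View pics/w4.png

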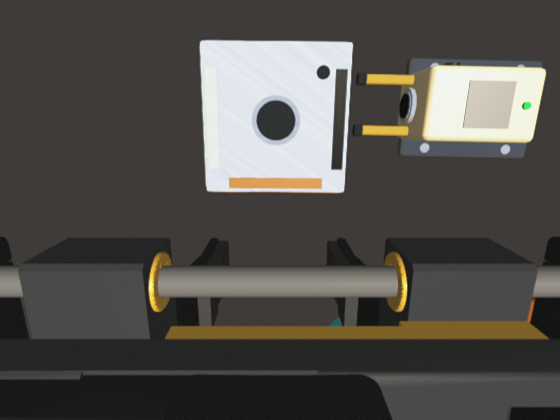

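Wrist view: the post tips are at (357,79) and (354,130), and the cube top spans (203–352, 40–192). I'll measure the posts and head in this view.

```bash
cat >> h.py <<'E'
def posts(p,c,box,cam=None):
    h=cv2.cvtColor(p,cv2.COLOR_BGR2HSV); m=np.zeros(p.shape[:2],np.uint8); x0,y0,x1,y1=box
    b=((h[...,1]>150)&(h[...,0]>15)&(h[...,0]<32)&(h[...,2]>110)); m[y0:y1,x0:x1]=b[y0:y1,x0:x1]
    out=[]
    for k in cv2.findContours(m,cv2.RETR_EXTERNAL,cv2.CHAIN_APPROX_NONE)[0]:
        if cv2.contourArea(k)<60: continue
        w=ray(c,k[:,0],.047)[:,:2]; (cx,cy),s,a=cv2.minAreaRect(w.astype(np.float32)); out.append((cx,cy)); print('post',round(cx,4),round(cy,4),np.round(s,4),round(a,1),'ymin %.4f ymax %.4f'%(w[:,1].min(),w[:,1].max()))
    return out
E
python3 - <<'E'
from h import *
p=cv2.imread('pics/w4.png'); c=np.load('pics/w4.npy',allow_pickle=True).item()
posts(p,c,(350,60,425,150))
m=((p.min(2)>140)).astype(np.uint8); m[:, :400]=0; m[200:]=0
k=max(cv2.findContours(m,cv2.RETR_EXTERNAL,cv2.CHAIN_APPROX_NONE)[0],key=cv2.contourArea)
print('head',cv2.minAreaRect(ray(c,k[:,0],.076)[:,:2].astype(np.float32)))
g=p.max(2).astype(int); print(g[79,348:374],g[130,346:372])
for uv in [(356.5,79),(353.5,130)]: print(ray(c,uv,.049).round(4),ray(c,uv,.045).round(4))
E
```

```text
post 0.5365 0.1991 [0.0072 0.0339] 0.1 ymin 0.1822 ymax 0.2161
post 0.5005 0.1986 [0.0068 0.0341] 1.9 ymin 0.1816 ymax 0.2157
head ((0.517116129398346, 0.2514626085758209), (0.04737667739391327, 0.07432933151721954), 0.7294371128082275)
[242 239 229  97  57  62  64  61  37  29  36  52  53  52  54  53  53  52
  96 207 228 227 226 226 226 226] [239 224  91  58  62  63  44  27  34  53  55  52  54  53  53  52 109 224
 228 226 226 226 226 226 226 226]
[[0.5016 0.1741 0.049 ]] [[0.501 0.175 0.045]]
[[0.5371 0.1752 0.049 ]] [[0.5371 0.1761 0.045 ]]
```

Request:
send_rows(plan=[[105,0,0,0.0146,0],[105,0,0,0.0146,0],[105,0,0,0.0146,0],[105,0,0,0.0146,0],[105,0,0,0.0146,0],[105,0.006,0,0,0],[105,0.005,0,0,0],[105,0.003,0,0,0],[105,0.003,0,0,0],[105,0.003,0,0,0],[105,0.003,0,0,0],[105,0.0025,0,0,0],[105,0,0,0,0],[105,0,0,0,0]])

```text
time_s: 8.02
position: [0.5797, 0.1191, 0.0586]
tcp_rot: [[-0.999, -0.033, 0.002], [-0.033, 0.999, -0.0], [-0.002, -0.0, -1.0]]
force: [2.9, -0.4, 2.5]
opening: 0.589
grasp_force: 1.8
```

```bash
cat > look.py <<'E'
from h import *
import sys
s=read_state();print(s['time_s'],s['position'].round(4),s['force'].round(1)); c=calibration('wrist')
p,_=cube('wrist'); cv2.imwrite('pics/w_%d.png'%(s['time_s']*100),p)
posts(p,c,(0,0,559,235))
E
python3 look.py
```

```text
8.0167 [0.5797 0.1191 0.0586] [ 2.9 -0.4  2.5]
wrist cube 0.5234 0.1174 [0.0895 0.0895] ang mod 90: 1.9
post 0.5354 0.2001 [0.0067 0.0344] 1.9 ymin 0.1828 ymax 0.2174
post 0.4993 0.1997 [0.0071 0.0342] 1.9 ymin 0.1825 ymax 0.2167
```

Request:
send_rows(plan=[[105,0.0018,0,0,0],[105,0.0015,0,0,0],[105,0,0,0,0],[105,0,0,0,0]])

```text
time_s: 8.4
position: [0.5769, 0.1191, 0.0586]
tcp_rot: [[-0.999, -0.033, 0.003], [-0.033, 0.999, 0.0], [-0.003, -0.0, -1.0]]
force: [5.6, -0.6, 2.7]
opening: 0.587
grasp_force: 2.5
```

```bash
python3 look.py
```

```text
8.4 [0.5769 0.1191 0.0586] [ 5.6 -0.6  2.7]
wrist cube 0.5206 0.1173 [0.0894 0.0895] ang mod 90: 1.9
post 0.5354 0.2001 [0.0071 0.0342] 0.9 ymin 0.1830 ymax 0.2172
post 0.4995 0.1996 [0.007  0.0342] 0.8 ymin 0.1825 ymax 0.2167
```

```bash
python3 - <<'E'
from h import *
go(.523,.043,.131,91.7,14,(.597,.120,.131,181.9))
E
```

```text
14 rows: dx 0.0006 dy -0.0085 dz 0.0000 turn 0.1124 from [5.970e-01 1.200e-01 1.310e-01 1.819e+02]
```

Request:
send_rows(plan=[[105,-0.02,0,0,0],[105,0,0,-0.024,0],[105,0,0,-0.024,0],[105,0,0,-0.024,0],[105,0.0006,-0.0085,0,0.1124],[105,0.0006,-0.0085,0,0.1124],[105,0.0006,-0.0085,0,0.1124],[105,0.0006,-0.0085,0,0.1124],[105,0.0006,-0.0085,0,0.1124],[105,0.0006,-0.0085,0,0.1124],[105,0.0006,-0.0085,0,0.1124],[105,0.0006,-0.0085,0,0.1124],[105,0.0006,-0.0085,0,0.1124],[105,0.0006,-0.0085,0,0.1124],[105,0.0006,-0.0085,0,0.1124],[105,0.0006,-0.0085,0,0.1124],[105,0.0006,-0.0085,0,0.1124],[105,0.0006,-0.0085,0,0.1124],[105,0,0,0,0]])

```text
time_s: 10.03
position: [0.5153, 0.0431, 0.1286]
tcp_rot: [[-0.029, 1.0, -0.01], [1.0, 0.029, 0.001], [0.002, -0.01, -1.0]]
force: [-0.9, -0.4, -0.1]
opening: 0.593
grasp_force: 0.0
```

```bash
python3 look.py; python3 -c "
from h import *
go(.5235,.043,.057,91.7,5)"
```

```text
10.0333 [0.5153 0.0431 0.1286] [-0.9 -0.4 -0.1]
wrist cube 0.5205 0.1171 [0.0902 0.09  ] ang mod 90: 1.9
post 0.569 0.1199 [0.0066 0.0682] 1.9 ymin 0.0857 ymax 0.1540
post 0.5359 0.1875 [0.0069 0.0091] 1.5 ymin 0.1828 ymax 0.1921
post 0.5002 0.1869 [0.0062 0.0086] 1.2 ymin 0.1825 ymax 0.1912
post 0.361 0.1757 [0.025  0.0068] 82.2 ymin 0.1632 ymax 0.1876
post 0.3249 0.1776 [0.0192 0.0073] 83.1 ymin 0.1679 ymax 0.1867
5 rows: dx -0.0000 dy 0.0012 dz 0.0144 turn 0.0006 from [5.17300e-01 4.30000e-02 1.28900e-01 9.18783e+01]
```

Request:
send_rows(plan=[[105,0,0.0012,0.0144,0],[105,0,0.0012,0.0144,0],[105,0,0.0012,0.0144,0],[105,0,0.0012,0.0144,0],[105,0,0.0012,0.0144,0],[105,0.008,0,0,0],[105,0.006,0,0,0],[105,0.003,0,0,0],[105,0.003,0,0,0],[105,0.003,0,0,0],[105,0.003,0,0,0],[105,0.003,0,0,0],[105,0,0,0,0]])

```text
time_s: 11.17
position: [0.5265, 0.072, 0.0585]
tcp_rot: [[-0.031, 1.0, 0.001], [1.0, 0.031, 0.0], [-0.0, 0.001, -1.0]]
force: [0.6, -2.1, 1.0]
opening: 0.588
grasp_force: 1.0
```

```bash
python3 look.py
```

```text
11.1667 [0.5265 0.072  0.0585] [ 0.6 -2.1  1. ]
wrist cube 0.5208 0.127 [0.0895 0.0895] ang mod 90: 1.8
post 0.5708 0.1245 [0.008  0.0768] 1.8 ymin 0.0862 ymax 0.1630
post 0.5357 0.1906 [0.0069 0.0153] 0.7 ymin 0.1829 ymax 0.1983
post 0.5 0.1897 [0.0069 0.0147] 1.5 ymin 0.1822 ymax 0.1971
```

Request:
send_rows(plan=[[105,0.002,-0.0007,0,0],[105,0.0015,-0.0005,0,0],[105,0.001,0,0,0],[105,0,0,0,0],[105,0,0,0,0]])

```text
time_s: 11.63
position: [0.5255, 0.0759, 0.0583]
tcp_rot: [[-0.03, 1.0, 0.002], [1.0, 0.03, -0.0], [-0.0, 0.002, -1.0]]
force: [1.9, -4.3, 3.3]
opening: 0.591
grasp_force: 2.3
```

```bash
python3 look.py
```

```text
11.6333 [0.5255 0.0759 0.0583] [ 1.9 -4.3  3.3]
wrist cube 0.5199 0.1309 [0.0895 0.0894] ang mod 90: 1.7
post 0.57 0.1284 [0.0081 0.0768] 1.8 ymin 0.0899 ymax 0.1668
post 0.5356 0.1945 [0.0069 0.0152] 1.8 ymin 0.1868 ymax 0.2021
post 0.4998 0.1933 [0.0067 0.0152] 2.2 ymin 0.1857 ymax 0.2010
```

Request:
send_rows(plan=[[105,0.001,0,0,0],[105,0,0,0,0],[105,0,0,0,0]])

```text
time_s: 11.93
position: [0.5255, 0.0761, 0.0583]
tcp_rot: [[-0.031, 1.0, 0.002], [1.0, 0.031, -0.001], [-0.002, 0.002, -1.0]]
force: [1.8, -8.1, 4.6]
opening: 0.587
grasp_force: 4.0
```

Request:
send_rows(plan=[[105,0.001,0,0,0],[105,0,0,0,0],[105,0,0,0,0]])

```text
time_s: 12.18
position: [0.5255, 0.0762, 0.0584]
tcp_rot: [[-0.031, 1.0, 0.002], [1.0, 0.031, -0.003], [-0.003, 0.001, -1.0]]
force: [0.9, -10.4, 4.1]
opening: 0.591
grasp_force: 5.7
```

Force rises while the position stalls, so the black face is home. I'll retract and go to the key.

Request:
send_rows(plan=[[105,-0.015,0,0,0],[105,-0.02,0,0,0],[255,-0.005,0,-0.03,0],[255,-0.01,0,-0.04,0],[255,-0.03,0,-0.02,0],[255,-0.04,-0.003,0,0],[255,-0.04,-0.003,0,0],[255,-0.04,-0.003,0,0],[255,-0.04,-0.003,0,0],[255,-0.04,-0.003,0,0],[255,-0.04,-0.003,0,0],[255,-0.04,-0.003,0,0],[255,-0.04,-0.003,0,0],[255,-0.04,-0.003,0,0],[255,-0.04,-0.003,0,0],[255,-0.02,-0.003,0,0],[255,0,0,0,0]])

```text
time_s: 13.6
position: [0.5063, -0.4268, 0.1469]
tcp_rot: [[-0.026, 1.0, 0.001], [1.0, 0.026, -0.0], [-0.0, 0.001, -1.0]]
force: [-0.3, -0.4, -1.0]
opening: 0.006
grasp_force: 0.0
```

```bash
python3 - <<'E'
from h import *
s=read_state();print(s['time_s'],s['position'].round(4),s['opening']); c=calibration('wrist')
p,d=capture('wrist'); cv2.imwrite('pics/key.png',p); P=cloud(c,d)
h=cv2.cvtColor(p,cv2.COLOR_BGR2HSV)
m=((h[...,1]>150)&((h[...,0]<8)|(h[...,0]>172))&(h[...,2]>90)).astype(np.uint8)
for k in cv2.findContours(m,cv2.RETR_EXTERNAL,cv2.CHAIN_APPROX_NONE)[0]:
    if cv2.contourArea(k)<100: continue
    (u,v),r=cv2.minEnclosingCircle(k); mm=np.zeros_like(m); cv2.drawContours(mm,[k],-1,1,-1); mm=cv2.erode(mm,np.ones((9,9)))
    print('red',u,v,r,'depth pt',np.median(P[(mm>0)&(d>0)],0).round(4), [ray(c,(u,v),z).round(4)[0,:2].tolist() for z in (.03,.035,.04)], ray(c,[(u-r,v),(u+r,v)],.035).round(4)[:,:2].tolist())
cube('top')
c=calibration('top');p,_=capture('top'),0; cv2.imwrite('pics/t5.png',p[0])
E
```

```text
13.6 [ 0.5063 -0.4268  0.1469] 0.005717690271478554
red 258.5 112.5 18.66825294494629 depth pt [ 0.4894 -0.3521  0.0484] [[0.4887, -0.3514], [0.489, -0.3516], [0.4893, -0.3517]] [[0.4737, -0.352], [0.5043, -0.3512]]
top cube 0.5165 0.1354 [0.0898 0.0863] ang mod 90: 1.7
```

View pics/key.png

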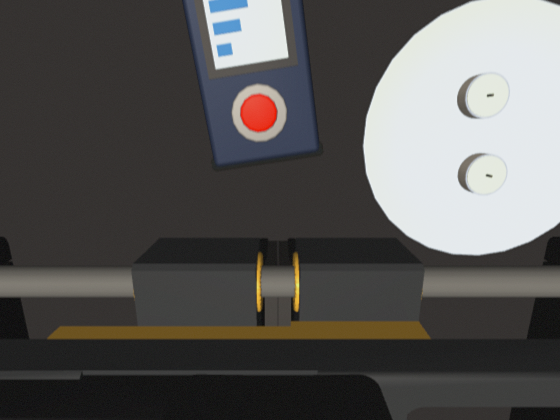

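The key is at (258,112), about (0.489, −0.352) with its top near z 0.048.

Request:
send_rows(plan=[[255,0.0375,-0.0075,0.0,0],[255,0.0375,-0.0075,0.0,0],[255,0,0,0.035,0],[255,0,0,0.03,0],[255,0,0,0.008,0],[255,0,0,0,0],[255,0,0,0.003,0],[255,0,0,0.003,0],[255,0,0,0.003,0],[255,0,0,0.003,0],[255,0,0,0,0]])

```text
time_s: 14.67
position: [0.4896, -0.3484, 0.0631]
tcp_rot: [[-0.03, 1.0, 0.0], [1.0, 0.03, -0.0], [-0.0, 0.0, -1.0]]
force: [-0.2, -0.8, -0.5]
opening: 0.005
grasp_force: 0.0
```

Request:
send_rows(plan=[[255,-0.003,0,0.002,0],[255,0,0,0.002,0],[255,0,0,0.002,0],[255,0,0,0,0]])

```text
time_s: 15.0
position: [0.4894, -0.3511, 0.0565]
tcp_rot: [[-0.03, 1.0, -0.001], [1.0, 0.03, 0.001], [0.001, -0.0, -1.0]]
force: [-0.2, -0.6, -1.4]
opening: 0.005
grasp_force: 0.0
```

Request:
send_rows(plan=[[255,0,0,0.002,0],[255,0,0,0.002,0],[255,0,0,0,0]])

```text
time_s: 15.25
position: [0.4895, -0.3509, 0.0525]
tcp_rot: [[-0.03, 1.0, -0.001], [1.0, 0.03, 0.001], [0.001, -0.001, -1.0]]
force: [-1.2, 0.2, 0.1]
opening: 0.006
grasp_force: 0.0
```

Request:
send_rows(plan=[[255,0,0,0.002,0],[255,0,0,0.002,0],[255,0,0,0,0]])

```text
time_s: 15.5
position: [0.4895, -0.3509, 0.0485]
tcp_rot: [[-0.031, 1.0, -0.001], [1.0, 0.031, 0.001], [0.001, -0.0, -1.0]]
force: [0.2, -0.8, -0.1]
opening: 0.002
grasp_force: 0.0
```

Request:
send_rows(plan=[[255,0,0,0.002,0],[255,0,0,0.001,0],[255,0,0,0,0]])

```text
time_s: 15.75
position: [0.4896, -0.351, 0.0457]
tcp_rot: [[-0.031, 1.0, -0.0], [1.0, 0.031, 0.0], [0.0, -0.0, -1.0]]
force: [-1.2, -0.4, -0.2]
opening: 0.004
grasp_force: 0.0
```

Request:
send_rows(plan=[[255,0,0,0.0015,0],[255,0,0,0.0015,0],[255,0,0,0,0]])

```text
time_s: 16.0
position: [0.4895, -0.351, 0.0427]
tcp_rot: [[-0.03, 1.0, -0.0], [1.0, 0.03, 0.0], [0.0, -0.0, -1.0]]
force: [0.3, 0.6, -0.4]
opening: 0.003
grasp_force: 0.0
```

Request:
send_rows(plan=[[255,0,0,0.0015,0],[255,0,0,0.0015,0],[255,0,0,0,0]])

```text
time_s: 16.25
position: [0.4895, -0.351, 0.0396]
tcp_rot: [[-0.031, 1.0, -0.0], [1.0, 0.031, 0.0], [0.0, -0.0, -1.0]]
force: [0.2, -0.2, 0.4]
opening: 0.007
grasp_force: 0.0
```

```bash
python3 - <<'E'
from h import *
print(finger_overhang)
s,_=capture('side'); t,_=capture('top')
a=cv2.resize(s[110:210,310:420],None,fx=4,fy=4,interpolation=cv2.INTER_CUBIC)
b=cv2.resize(t[190:290,360:450],None,fx=4,fy=4,interpolation=cv2.INTER_CUBIC)
cv2.imwrite('pics/k2.png',np.hstack([a[:400],b[:400]])[:, :800])
E
```

```text
0.014
```

View pics/k2.png

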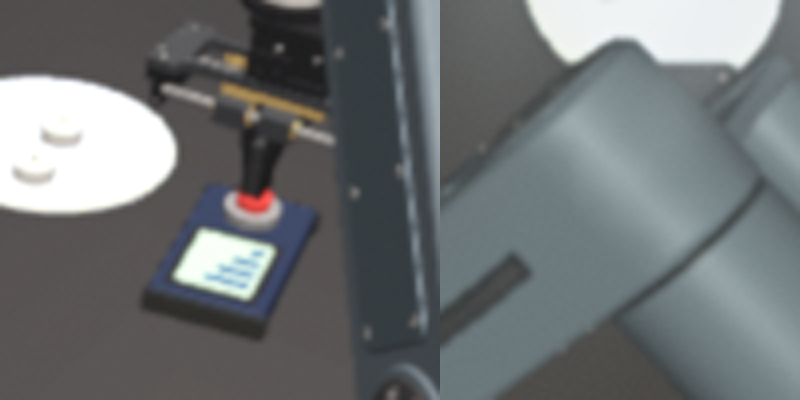

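```bash
python3 - <<'E'
from h import *
c=calibration('side')
def proj(P):
    q=(np.array(P)-c['xyz'])@c['rotation']; return (q[:2]/q[2]*c['fx']+[c['cx'],c['cy']]).round(1)
for z in (.02,.026,.034,.048): print(z,proj((.4895,-.351,z)), 'crop',((proj((.4895,-.351,z))-[310,110])*4))
p,d=capture('side'); s=p[145:170,362:386]; h=cv2.cvtColor(s,cv2.COLOR_BGR2HSV)
m=((h[...,1]>150)&((h[...,0]<8)|(h[...,0]>172))&(h[...,2]>90))
for r in m.astype(int): print(''.join('#' if x else '.' for x in r))
P=cloud(c,d)[145:170,362:386]; print(P[m].mean(0),P[m].max(0),P[m].min(0))
E
```

```text
0.02 [371.2 165.1] crop [244.8 220.4]
0.026 [371.5 163.6] crop [246.  214.4]
0.034 [371.9 161.5] crop [247.6 206. ]
0.048 [372.5 157.9] crop [250.  191.6]
........................
........................
........................
........................
........................
........................
........................
........................
........................
........................
........................
........................
..............#.........
........##...###........
........########........
........#######.........
........#######.........
...........###..........
........................
........................
........................
........................
........................
........................
........................
[ 0.48302582 -0.34497215  0.04644458] [ 0.49475981 -0.33555213  0.05298558] [ 0.47495898 -0.36321394  0.03791262]
```

Request:
send_rows(plan=[[255,0,0,0.0015,0],[255,0,0,0.0015,0],[255,0,0,0,0]])

```text
time_s: 16.65
position: [0.4899, -0.3514, 0.037]
tcp_rot: [[-0.03, 1.0, 0.0], [1.0, 0.03, -0.0], [-0.0, 0.0, -1.0]]
force: [-0.1, 0.5, 2.4]
opening: 0.003
grasp_force: 1.2
```

Request:
send_rows(plan=[[255,0,0,0.0015,0],[255,0,0,0.0015,0],[255,0,0,0,0]])

```text
time_s: 16.9
position: [0.4899, -0.3514, 0.0341]
tcp_rot: [[-0.03, 1.0, 0.0], [1.0, 0.03, -0.0], [-0.0, 0.0, -1.0]]
force: [-1.0, 0.1, 4.3]
opening: 0.006
grasp_force: 2.0
```

Request:
send_rows(plan=[[255,0,0,0.0015,0],[255,0,0,0.0015,0],[255,0,0,0,0],[255,0,0,0,0]])

```text
time_s: 17.23
position: [0.4899, -0.3514, 0.0327]
tcp_rot: [[-0.031, 1.0, 0.001], [1.0, 0.031, -0.001], [-0.001, 0.001, -1.0]]
force: [-2.5, 2.0, 13.2]
opening: 0.005
grasp_force: 6.6
```

The key is fully down (13 N past its stop). I'll release it and return to the black face's far (+x) end.

Request:
send_rows(plan=[[255,0,0,-0.03,0],[255,0,0,-0.04,0],[255,0,0,-0.04,0],[255,0.0376,0.0057,0,0],[255,0.0376,0.0057,0,0],[255,0.0376,0.0057,0,0],[255,0.0376,0.0057,0,0],[255,0.0376,0.0057,0,0],[255,0.0376,0.0057,0,0],[255,0.0376,0.0057,0,0],[255,0.0376,0.0057,0,0],[255,0.0376,0.0057,0,0],[255,0.0376,0.0057,0,0],[255,0.0376,0.0057,0,0],[255,0.0376,0.0057,0,0],[255,0.0376,0.0057,0,0],[255,0.0376,0.0057,0,0],[255,0.0376,0.0057,0,0]])

```text
time_s: 18.73
position: [0.5573, 0.217, 0.1403]
tcp_rot: [[-0.031, 1.0, -0.001], [1.0, 0.031, -0.0], [-0.0, -0.001, -1.0]]
force: [-0.4, -0.6, 0.7]
opening: 0.005
grasp_force: 0.0
```

Request:
send_rows(plan=[[255,0,0,0,-0.12],[255,0,0,0,-0.12],[255,0,0,0,-0.12],[255,0,0,0,-0.12],[255,0,0,0,-0.12],[255,0,0,0,-0.12],[255,0,0,0,-0.12],[255,0,0,0,-0.12],[255,0,0,0,-0.12],[255,0,0,0,-0.12],[255,0,0,0,-0.12],[255,0,0,0,-0.12],[255,0,0,0,-0.12],[255,0,0,0,0]])

```text
time_s: 19.9
position: [0.5574, 0.2151, 0.1402]
tcp_rot: [[-1.0, -0.022, -0.001], [-0.022, 1.0, -0.0], [0.001, -0.0, -1.0]]
force: [-0.1, 0.3, -0.8]
opening: 0.008
grasp_force: 0.0
```

```bash
python3 look.py;  python3 -c "
from h import *
go(.558,.208,.056,181.8,6)"
```

```text
19.9 [0.5574 0.2151 0.1402] [-0.1  0.3 -0.8]
wrist cube 0.5197 0.1321 [0.0896 0.0917] ang mod 90: 1.3
post 0.5717 0.1353 [0.0052 0.031 ] 1.3 ymin 0.1198 ymax 0.1508
post 0.5356 0.1996 [0.0065 0.034 ] 1.3 ymin 0.1826 ymax 0.2165
post 0.4997 0.1989 [0.0069 0.0337] 1.3 ymin 0.1821 ymax 0.2158
6 rows: dx -0.0001 dy -0.0012 dz 0.0140 turn -0.0024 from [ 5.575000e-01  2.151000e-01  1.403000e-01 -1.790133e+02]
```

Request:
send_rows(plan=[[255,0.0005,-0.001,0.014,0],[255,0.0005,-0.001,0.014,0],[255,0.0005,-0.001,0.014,0],[255,0.0005,-0.001,0.014,0],[255,0,-0.001,0.014,0],[255,0,-0.001,0.014,0],[255,0,-0.006,0,0],[255,0,-0.006,0,0],[255,0,-0.004,0,0],[255,0,-0.004,0,0],[255,-0.003,-0.0034,0,0.05],[255,-0.003,-0.0034,0,0.05],[255,-0.003,-0.0034,0,0.05],[255,-0.003,-0.0034,0,0.05],[255,-0.003,-0.0034,0,0.05],[255,0,0,0,0]])

```text
time_s: 21.28
position: [0.5719, 0.1705, 0.0582]
tcp_rot: [[-0.973, 0.231, 0.004], [0.231, 0.973, 0.001], [-0.003, 0.001, -1.0]]
force: [0.4, 0.3, 0.6]
opening: 0.003
grasp_force: 0.3
```

```bash
python3 look.py|head -2
```

```text
21.2833 [0.5719 0.1705 0.0582] [0.4 0.3 0.6]
wrist cube 0.516 0.1245 [0.0896 0.0751] ang mod 90: 79.4
```

Request:
send_rows(plan=[[255,-0.003,-0.0034,0,0.05],[255,-0.003,-0.0034,0,0.05],[255,-0.003,-0.0034,0,0.05],[255,-0.003,-0.0034,0,0.05],[255,-0.003,-0.0034,0,0.05],[255,-0.003,-0.0034,0,0.05],[255,-0.003,-0.0034,0,0.05],[255,-0.003,-0.0034,0,0.05],[255,-0.003,-0.0034,0,0.05],[255,-0.003,-0.0034,0,0.05],[255,0,0,0,0]])

```text
time_s: 22.25
position: [0.5835, 0.1273, 0.058]
tcp_rot: [[-0.745, 0.667, 0.004], [0.667, 0.745, 0.0], [-0.003, 0.003, -1.0]]
force: [1.1, -0.4, 0.8]
opening: 0.008
grasp_force: 0.9
```

```bash
python3 look.py|head -2
```

```text
22.25 [0.5835 0.1273 0.058 ] [ 1.1 -0.4  0.8]
wrist cube 0.5124 0.1102 [0.0906 0.0703] ang mod 90: 54.7
```

Request:
send_rows(plan=[[255,-0.0028,-0.004,0,0.045],[255,-0.0028,-0.004,0,0.045],[255,-0.0028,-0.004,0,0.045],[255,-0.0028,-0.004,0,0.045],[255,-0.0028,-0.004,0,0.045],[255,-0.0028,-0.004,0,0.045],[255,-0.0028,-0.004,0,0.045],[255,-0.0028,-0.004,0,0.045],[255,-0.0028,-0.004,0,0.045],[255,-0.0028,-0.004,0,0.045],[255,0,0,0,0]])

```text
time_s: 23.22
position: [0.5679, 0.0812, 0.0578]
tcp_rot: [[-0.381, 0.924, 0.003], [0.924, 0.381, -0.001], [-0.002, 0.003, -1.0]]
force: [2.8, -0.8, 1.6]
opening: 0.004
grasp_force: 1.1
```

```bash
python3 look.py|head -2; python3 -c "
from h import *
p,d=capture('top');cv2.imwrite('pics/t7.png',p)
i=sorted(__import__('glob').glob('pics/w_2*.png'))[-1]; a=cv2.imread(i); cv2.imwrite('pics/w7.png',a)"
```

```text
23.2167 [0.5679 0.0812 0.0578] [ 2.8 -0.8  1.6]
wrist cube 0.4962 0.0958 [0.0896 0.0693] ang mod 90: 29.3
```

View pics/w7.png

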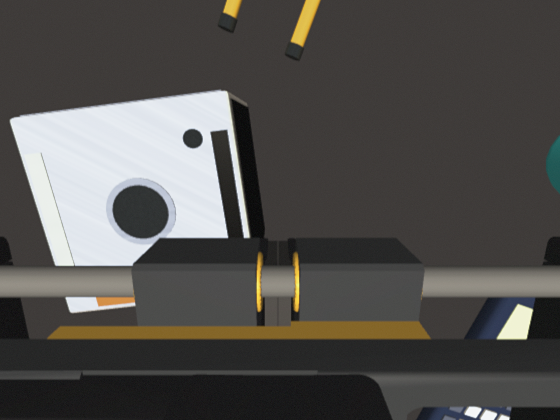

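Wrist view: the cube has turned about 62° clockwise. The black face is at the right (240,165), and the polished edge faces the posts, whose tips are at (228,22) and (294,50). I'll keep turning it.

Request:
send_rows(plan=[[255,-0.0028,-0.004,0,0.045],[255,-0.0028,-0.004,0,0.045],[255,-0.0028,-0.004,0,0.045],[255,-0.0028,-0.004,0,0.045],[255,-0.0028,-0.004,0,0.045],[255,-0.0028,-0.004,0,0.045],[255,-0.0028,-0.004,0,0.045],[255,-0.0028,-0.004,0,0.045],[255,0,0,0,0]])

```text
time_s: 24.07
position: [0.5415, 0.0523, 0.0575]
tcp_rot: [[-0.032, 1.0, 0.002], [1.0, 0.032, -0.001], [-0.001, 0.002, -1.0]]
force: [2.9, -1.7, 1.5]
opening: 0.004
grasp_force: 1.5
```

```bash
cat >> h.py <<'E'
def disc():
    s=read_state(); c=calibration('wrist'); p,d=capture('wrist'); cv2.imwrite('pics/d_%d.png'%(s['time_s']*100),p)
    m=(p.max(2)<70).astype(np.uint8)
    for k in cv2.findContours(m,cv2.RETR_LIST,cv2.CHAIN_APPROX_NONE)[0]:
        A=cv2.contourArea(k)
        if A<400 or A>6000 or len(k)<5: continue
        (u,v),ax,_=cv2.fitEllipse(k)
        if min(ax)/max(ax)>.8 and A/(np.pi*ax[0]*ax[1]/4)>.95: print('disc',round(u),round(v),np.round(ax),ray(c,(u,v),.09).round(4)[0,:2])
E
python3 look.py|head -2; python3 -c "
from h import *
disc()"
```

```text
24.0667 [0.5415 0.0523 0.0575] [ 2.9 -1.7  1.5]
wrist cube 0.4802 0.091 [0.0896 0.069 ] ang mod 90: 8.4
disc 141 213 [49. 55.] [0.4809 0.0803]
```

```bash
python3 - <<'E'
from h import *
go(.403,.079,.133,1.8,14,(.5615,.053,.133,91.8))
E
```

```text
14 rows: dx -0.0065 dy -0.0110 dz 0.0000 turn 0.1122 from [5.615e-01 5.300e-02 1.330e-01 9.180e+01]
```

Request:
send_rows(plan=[[255,0,0.02,0,0],[255,0,0,-0.025,0],[255,0,0,-0.025,0],[255,0,0,-0.025,0],[105,-0.0065,-0.011,0,0.1122],[105,-0.0065,-0.011,0,0.1122],[105,-0.0065,-0.011,0,0.1122],[105,-0.0065,-0.011,0,0.1122],[105,-0.0065,-0.011,0,0.1122],[105,-0.0065,-0.011,0,0.1122],[105,-0.0065,-0.011,0,0.1122],[105,-0.0065,-0.011,0,0.1122],[105,-0.0065,-0.011,0,0.1122],[105,-0.0065,-0.011,0,0.1122],[105,-0.0065,-0.011,0,0.1122],[105,-0.0065,-0.011,0,0.1122],[105,-0.0065,-0.011,0,0.1122],[105,-0.0065,-0.011,0,0.1122],[105,0,0,0,0]])

```text
time_s: 25.75
position: [0.3968, 0.0818, 0.1312]
tcp_rot: [[0.999, 0.032, -0.008], [0.032, -0.999, 0.001], [-0.008, -0.002, -1.0]]
force: [-0.6, 0.3, 0.2]
opening: 0.58
grasp_force: 0.0
```

```bash
python3 look.py;  python3 -c "
from h import *
go(.403,.08,.057,1.8,5)"
```

```text
25.75 [0.3968 0.0818 0.1312] [-0.6  0.3  0.2]
wrist cube 0.481 0.0805 [0.09   0.0901] ang mod 90: 8.4
post 0.4995 0.1997 [0.0067 0.0336] 1.8 ymin 0.1829 ymax 0.2165
post 0.4918 0.0336 [0.0701 0.0068] 8.4 ymin 0.0254 ymax 0.0414
post 0.5356 0.2002 [0.0068 0.0342] 1.8 ymin 0.1830 ymax 0.2173
5 rows: dx 0.0008 dy 0.0002 dz 0.0149 turn 0.0009 from [0.3989 0.081  0.1314 2.0626]
```

Request:
send_rows(plan=[[105,0,0,0.0148,0],[105,0,0,0.0148,0],[105,0,0,0.0148,0],[105,0,0,0.0148,0],[105,0,0,0.0148,0],[105,0.008,0,0,0],[105,0.006,0,0,0],[105,0.004,0,0,0],[105,0.004,0,0,0],[105,0.005,0,0,0],[105,0.005,0,0,0],[105,0.005,0,0,0],[105,0.005,0,0,0],[105,0.005,0,0,0],[105,0.005,0,0,0],[105,0.005,0,0,0],[105,0.003,0,0,0],[105,0.002,0,0,0],[105,0,0,0,0]])

```text
time_s: 27.38
position: [0.4636, 0.0817, 0.0581]
tcp_rot: [[1.0, 0.03, -0.001], [0.03, -1.0, -0.0], [-0.001, 0.0, -1.0]]
force: [-4.2, -0.7, 3.0]
opening: 0.591
grasp_force: 2.2
```

```bash
python3 look.py
```

```text
27.3833 [0.4636 0.0817 0.0581] [-4.2 -0.7  3. ]
wrist cube 0.5198 0.0766 [0.0892 0.0895] ang mod 90: 1.8
post 0.4997 0.1999 [0.0067 0.0343] 1.8 ymin 0.1829 ymax 0.2170
post 0.5356 0.2005 [0.0071 0.0341] 0.8 ymin 0.1834 ymax 0.2175
post 0.5176 0.0234 [0.077  0.0082] 1.7 ymin 0.0183 ymax 0.0286
```

Request:
send_rows(plan=[[105,0.0013,0,0,0],[105,0,0,0,0],[105,0,0,0,0],[105,-0.02,0,0,0],[105,0,0,-0.025,0],[105,0,0,-0.025,0],[105,0,0,-0.025,0]])

```text
time_s: 28.02
position: [0.4474, 0.0809, 0.1341]
tcp_rot: [[1.0, 0.03, 0.005], [0.03, -1.0, -0.0], [0.005, 0.0, -1.0]]
force: [1.2, -0.8, 0.6]
opening: 0.592
grasp_force: 0.0
```

```bash
python3 look.py;  python3 -c "
from h import *
go(.5232,.003,.131,91.7,14)"
```

```text
28.0167 [0.4474 0.0809 0.1341] [ 1.2 -0.8  0.6]
wrist cube 0.5198 0.0766 [0.0894 0.0902] ang mod 90: 1.7
post 0.4995 0.2008 [0.0068 0.0349] 1.7 ymin 0.1832 ymax 0.2182
post 0.5361 0.2014 [0.007  0.0351] 1.7 ymin 0.1837 ymax 0.2189
post 0.5228 0.0281 [0.0702 0.0061] 1.8 ymin 0.0242 ymax 0.0320
14 rows: dx -0.0001 dy 0.0084 dz 0.0005 turn -0.1121 from [0.4508 0.0809 0.1382 1.7507]
```

Request:
send_rows(plan=[[105,0,0.0084,0,-0.1121],[105,0,0.0084,0,-0.1121],[105,0,0.0084,0,-0.1121],[105,0,0.0084,0,-0.1121],[105,0,0.0084,0,-0.1121],[105,0,0.0084,0,-0.1121],[105,0,0.0084,0,-0.1121],[105,0,0.0084,0,-0.1121],[105,0,0.0084,0,-0.1121],[105,0,0.0084,0,-0.1121],[105,0,0.0084,0,-0.1121],[105,0,0.0084,0,-0.1121],[105,0,0.0084,0,-0.1121],[105,0,0.0084,0,-0.1121],[105,0,0,0,0],[105,0,0,0,0]])

```text
time_s: 29.4
position: [0.5199, 0.0038, 0.1332]
tcp_rot: [[-0.026, 1.0, 0.004], [1.0, 0.026, -0.001], [-0.001, 0.004, -1.0]]
force: [-0.8, -0.2, -0.1]
opening: 0.587
grasp_force: 0.0
```

```bash
python3 look.py;  python3 -c "
from h import *
go(.5232,.003,.057,91.7,5)"
```

```text
29.4 [0.5199 0.0038 0.1332] [-0.8 -0.2 -0.1]
wrist cube 0.52 0.0762 [0.0897 0.0902] ang mod 90: 1.8
post 0.522 0.031 [0.0699 0.0063] 1.5 ymin 0.0270 ymax 0.0351
5 rows: dx -0.0003 dy 0.0009 dz 0.0152 turn -0.0007 from [5.18800e-01 4.10000e-03 1.33100e-01 9.15096e+01]
```

Request:
send_rows(plan=[[105,0,0.0006,0.015,0],[105,0,0.0006,0.015,0],[105,0,0.0006,0.015,0],[105,0,0.0006,0.015,0],[105,0,0.0006,0.015,0],[105,0.008,0,0,0],[105,0.006,0,0,0],[105,0.003,0,0,0],[105,0.003,0.0001,0,0],[105,0.005,0.0002,0,0],[105,0.005,0.0002,0,0],[105,0.005,0.0002,0,0],[105,0.005,0.0002,0,0],[105,0.005,0.0002,0,0],[105,0.005,0.0002,0,0],[105,0.005,0.0002,0,0],[105,0.005,0.0002,0,0],[105,0.002,0,0,0],[105,0,0,0,0]])

```text
time_s: 31.03
position: [0.5212, 0.0672, 0.0582]
tcp_rot: [[-0.029, 1.0, 0.001], [1.0, 0.029, 0.001], [0.0, 0.001, -1.0]]
force: [0.7, -0.9, 0.8]
opening: 0.59
grasp_force: 0.8
```

```bash
python3 look.py
```

```text
31.0333 [0.5212 0.0672 0.0582] [ 0.7 -0.9  0.8]
wrist cube 0.5212 0.1224 [0.0894 0.0893] ang mod 90: 1.7
post 0.5357 0.1882 [0.0069 0.0106] 1.7 ymin 0.1828 ymax 0.1936
post 0.4999 0.1873 [0.0065 0.0103] 0.4 ymin 0.1822 ymax 0.1925
```

Request:
send_rows(plan=[[105,0.002,-0.0005,0,0],[105,0.002,-0.0005,0,0],[105,0.002,-0.0004,0,0],[105,0.001,0,0,0],[105,0.001,0,0,0],[105,0,0,0,0],[105,0,0,0,0]])

```text
time_s: 31.67
position: [0.5193, 0.0745, 0.058]
tcp_rot: [[-0.029, 1.0, 0.0], [1.0, 0.029, 0.0], [0.0, 0.0, -1.0]]
force: [1.0, -3.5, 1.6]
opening: 0.586
grasp_force: 1.9
```

```bash
python3 look.py
```

```text
31.6667 [0.5193 0.0745 0.058 ] [ 1.  -3.5  1.6]
wrist cube 0.5194 0.1297 [0.0894 0.0891] ang mod 90: 1.7
post 0.5356 0.1932 [0.007  0.0152] 1.1 ymin 0.1855 ymax 0.2009
post 0.4999 0.1921 [0.0068 0.0152] 2.0 ymin 0.1845 ymax 0.1998
```

Request:
send_rows(plan=[[105,0.001,0,0,0],[105,0.0005,0,0,0],[105,0,0,0,0],[105,0,0,0,0]])

```text
time_s: 32.05
position: [0.5192, 0.0758, 0.058]
tcp_rot: [[-0.029, 1.0, -0.0], [1.0, 0.029, -0.0], [-0.0, -0.0, -1.0]]
force: [1.0, -5.4, 2.5]
opening: 0.59
grasp_force: 2.4
```

Request:
send_rows(plan=[[105,0.001,0,0,0],[105,0,0,0,0],[105,0,0,0,0]])

```text
time_s: 32.3
position: [0.5192, 0.0759, 0.0581]
tcp_rot: [[-0.03, 1.0, -0.0], [1.0, 0.03, -0.001], [-0.001, -0.0, -1.0]]
force: [-0.5, -9.0, 2.8]
opening: 0.59
grasp_force: 4.2
```

Request:
send_rows(plan=[[105,0.001,0,0,0],[105,0,0,0,0],[105,0,0,0,0]])

```text
time_s: 32.55
position: [0.5191, 0.076, 0.0581]
tcp_rot: [[-0.03, 1.0, -0.0], [1.0, 0.03, -0.003], [-0.003, -0.0, -1.0]]
force: [1.0, -11.6, 2.7]
opening: 0.588
grasp_force: 6.0
```

The polished face is home by the same stall signature. Now for the key.

Request:
send_rows(plan=[[105,-0.015,0,0,0],[105,-0.025,0,0,0],[255,0,0,-0.035,0],[255,0,0,-0.035,0],[255,-0.0386,-0.0042,0,0],[255,-0.0386,-0.0042,0,0],[255,-0.0386,-0.0042,0,0],[255,-0.0386,-0.0042,0,0],[255,-0.0386,-0.0042,0,0],[255,-0.0386,-0.0042,0,0],[255,-0.0386,-0.0042,0,0],[255,-0.0386,-0.0042,0,0],[255,-0.0386,-0.0042,0,0],[255,-0.0386,-0.0042,0,0],[255,0,0,0.03,0],[255,0,0,0.03,0],[255,0,0,0,0],[255,0,0,0,0]])

```text
time_s: 34.05
position: [0.4881, -0.3465, 0.0659]
tcp_rot: [[-0.029, 1.0, -0.004], [1.0, 0.029, 0.006], [0.006, -0.004, -1.0]]
force: [-0.1, -0.6, 0.2]
opening: 0.005
grasp_force: 0.0
```

```bash
python3 -c "
from h import *
cube('top'); go(.4899,-.3514,.048,91.7,4)"
```

```text
top cube 0.5165 0.1354 [0.0898 0.0863] ang mod 90: 1.7
4 rows: dx -0.0010 dy 0.0001 dz 0.0049 turn -0.0001 from [ 4.89400e-01 -3.47600e-01  6.76000e-02  9.16856e+01]
```

Request:
send_rows(plan=[[255,-0.001,0,0.006,0],[255,-0.001,0,0.006,0],[255,-0.001,0,0.006,0],[255,-0.001,0,0.006,0],[255,0,0,0.002,0],[255,0,0,0.002,0],[255,0,0,0.002,0],[255,0,0,0.002,0],[255,0,0,0.002,0],[255,0,0,0,0],[255,0,0,0,0]])

```text
time_s: 35.02
position: [0.4897, -0.3531, 0.0343]
tcp_rot: [[-0.029, 1.0, -0.0], [1.0, 0.029, 0.0], [0.0, -0.0, -1.0]]
force: [-0.4, 1.4, 4.9]
opening: 0.004
grasp_force: 2.0
```

Request:
send_rows(plan=[[255,0,0,0.0015,0],[255,0,0,0.0015,0],[255,0,0,0,0],[255,0,0,0,0]])

```text
time_s: 35.35
position: [0.4897, -0.3531, 0.0327]
tcp_rot: [[-0.029, 1.0, 0.0], [1.0, 0.029, -0.0], [-0.0, 0.0, -1.0]]
force: [-3.9, 2.5, 12.5]
opening: 0.003
grasp_force: 6.7
```

Request:
send_rows(plan=[[255,0,0,-0.02,0],[255,0,0,-0.04,0],[255,0,0,-0.04,0],[255,0,0,0,0],[255,0,0,0,0]])

```text
time_s: 35.77
position: [0.4914, -0.3548, 0.1335]
tcp_rot: [[-0.029, 1.0, 0.005], [1.0, 0.029, -0.005], [-0.005, 0.005, -1.0]]
force: [-0.1, -1.0, 0.3]
opening: 0.004
grasp_force: 0.0
```

```bash
python3 -c "
from h import *
cube('top'); p,_=capture('side'); cv2.imwrite('pics/end.png',cv2.resize(p[100:350,100:400],None,fx=2.4,fy=2.4,interpolation=cv2.INTER_CUBIC))"
```

```text
top cube 0.5165 0.1354 [0.0898 0.0863] ang mod 90: 1.7
```

View pics/end.png

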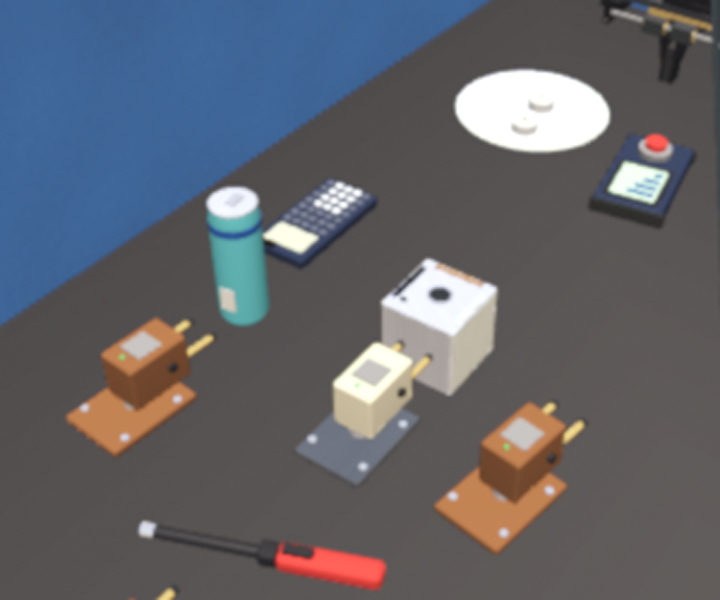

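The side view shows the cube at (440,325), square against the cream sensor's posts with its polished side facing it. The key is up at (655,145), the bystanders are where they were, and the arm is clear.

```bash
python3 -c "
from rig import *
print(hand_in())"
```

```text
the job is handed in; nothing more can be done
None
```

The job is handed in after about 36 s of the 72 s limit: both faces were pushed flush and centred on the posts (within about 1 mm by camera), the key was pressed fully down each time, and the cube is standing with its polished face home, with the arm clear.

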